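Gauge the bore of a clamped brass sleeve

ROBOT

A 7-joint arm with a two-finger parallel gripper is mounted at the origin on the work surface. World frame = base frame: x ahead of the robot, y to its left, z up, the work surface at z = 0. Lengths are in m, angles in rad, forces in N, time in s.
With the tool pointing down it reaches from about 0.35 to 0.9 m from the base axis. Payload 8.1 kg.
Tool frame: the origin (TCP) lies between the finger pads; the fingertips stand 17 mm ahead of it and the grasp point (between the pads) lies 2 mm behind it; z points along the fingers, y is the direction in which the jaws open and shut (so a half turn about z gives the same grasp; the last joint's range is limited). The gripper opens to 92 mm and grips with 3 to 60 N. Pads are 19 mm wide; open, the fingers measure 130 mm over their backs; the gripper's body (75 mm by 190 mm) begins 47 mm behind the grasp point.
Start: joints at [1.051, 0.434, 0.025, 1.573, -0.012, 1.134, -0.075], TCP at [0.253, -0.572, 0.244] pointing down, gripper open.
Joint ranges: [-2.62, 2.62], [-0.44, 2.09], [-1.27, 1.32], [0.08, 2.57], [-1.32, 4.46], [0.12, 2], [-2.74, 2.74]. Speed limits (rad/s): [2.22, 2.22, 3.01, 3.01, 3.14, 3.14, 3.14].

INTERFACE

Orientations are given as a rotation vector (axis times angle).
In Python, from cell import arm gives the robot as it stands. The module is installed in compiled form; this text tells all that it offers.
- The arm moves only by the shell command python3 -m crank 'ROWS' [FORCE]. ROWS is JSON, a list of rows, each a list of 5 numbers: the opening, from 0 (shut) to 1 (fully open), then the shift along the world's x, y, z normalised to -1 to 1, where 1 is 40 cm, then the turn about the world's z normalised to -1 to 1, where 1 is 60 degrees. In form: [[fingers, tx, ty, tz, twist], ...]. A call has exactly 8 rows; each row shifts and turns the commanded pose from where the row before left it; what a row does not reach is not made up. A row lasts 1/12 s, in which the tool goes at most 41.7 mm and 7.16 degrees, less where a joint would pass 70% of its speed; a pose out of reach is approached as far as the arm can. A call with a number of a shift or a turn outside -1 to 1 is refused whole. A call with a gripper value outside its range is refused whole. The fingers move at their own pace and stop on an object; FORCE is the grip in N (left out, the last holds). Time passes only in rows, so rows that do not move let the fingers close, or fill a call up. It gives the time, the measured TCP pose, the force and the opening at its end, in the units of the state.
- arm.observe(): the state, without advancing time (a new reading comes with each control period).
- arm.get_image(name): name is "scene" or "top"; returns the picture (480x640x3 uint8, red, green, blue); there is no depth.
- arm.get_calibration(name): a dict with "intrinsics" (3x3 intrinsics, pixels), "distortion" ([k1, k2, p1, p2, k3] as OpenCV has them; the pictures are not rectified), "extrinsics" (4x4, takes a point from camera to world coordinates). Camera axes: x right, y down, z forward; pixel columns grow to the right and rows downward; lengths in m; the calibration is good to about 2 mm. A picture is of the moment at which its call begins. get_calibration takes no time and is no camera call.
- arm.sign_off(): hands the job in, once; it reports no verdict.
The state is a dict: "clock": time; "joints": joint angles; "dq": joint speeds; "joint_efforts": joint torques, N m; "position": TCP position; "ee_rot": TCP orientation; "force": force on the tool from outside, world axes, zero at the start; "ft_torque": the same for the moment, N m; "width": opening from 0.0 (shut) to 1.0 (fully open).
Only numpy, scipy, OpenCV 4.12 (cv2) and the standard library are available. Lean on these libraries where they do the work, as an engineer would, in place of code of your own. Each camera call takes 0.05 s, during which the arm holds its last target.

TASK

Take the telescoping bore gauge from its wooden stand, lower it gently into the brass sleeve held in the green machine vice until it rests on the springy ring down inside (no dropping, no forcing), then press the button on top of the gauge so that its plungers spring out against the bore, and let the button come up again to lock them. Draw the gauge out with the plungers still locked at the bore's width and stand it upright in its wooden stand again, leaving everything else on the bench where it is.

Things in the scene. Friction and masses are not known exactly. Their poses are not given: they have to be found in the camera images.
- gauge_grip (a point): Middle of the bore gauge's handle, on its axis; z = gauge axis (up), y = line of the plungers. The gauge is loose, steel, upright on its flat foot, 160 mm tall, about 0.4 kg; handle dark, round, 26 mm dia, 50 mm long. This point is 120 mm above the gauge's underside, 40 mm below the button's top.
- gauge_foot (a point): Centre of the gauge's underside; z = gauge axis. Heights from here: foot disc 38 mm dia (0 to 9 mm, lower edge chamfered to 31.5 mm), dark housing 26 mm dia with the two plungers (axis at 21 mm), guide collar 38 mm dia (36 to 48 mm, chamfered), stem 14 mm dia (to 95 mm), handle 26 mm dia (to 145 mm), button 22 mm dia (to 160 mm).
- button_top (a point): Centre of the top of the gauge's button, 160 mm above its underside; it moves with the button.
- lock (a joint): Travel of the gauge's button in m: -0.001 to 0 up (plungers locked by a brake), grows as pressed, stop at 0.006. Sprung: it starts to move at about 8 N, about 10.5 N at the stop. As soon as it moves the plungers are free and spring out within half a second; let go, it locks them where they stand. Pressed in free air they spring out fully, with nothing on the bench to push them in again.
- tip_l (a point): Outer tip of the plunger on the gauge's +y side, 21 mm above the underside. Tip to tip the plungers measure 32 mm at the start (shut, locked), 48 mm at most, 40 to 41 mm when sprung out in the sleeve. Each is pushed out by a spring of about 1 N and moves for itself; locked, it slips if pushed by more than about 5 N.
- tip_r (a point): Outer tip of the plunger on the gauge's -y side, as tip_l.
- vice: Low green machine vice fixed to the bench, 190 x 96 mm, 80 mm tall at the jaws, screw and bar on its +x side (to 125 mm from the origin). Between its jaws stands the brass sleeve, 56 mm outside, fixed. Origin: on the bench under the sleeve's axis; z up. The gauge can stand freely in the sleeve, foot flat on the ring.
- mouth (a point): Centre of the brass sleeve's mouth, 115 mm above the bench. Vertical bore 40 mm dia; mouth cone 49 mm dia at the top, 40 mm 5 mm lower. Inside, a black ring (hole 20 mm) bars the bore, its top 44 to 70 mm below the mouth, differently each time and not measured: the gauge's foot must find it by feel. It gives 1 mm per 5 N, 4 mm at most; over 40 N between gauge and sleeve or ring is forcing.
- stand: Light wooden block fixed to the bench, 90 x 90 x 40 mm, with one round blind hole 54 mm dia, 34 mm deep, in its middle, in which the gauge stands. Origin: centre of the block's underside on the bench; z up.
- stand_floor (a point): Centre of the floor of the stand's hole, 6 mm above the bench.
- tee: Bystander: loose brass pipe tee, 54 x 41 x 26 mm, on the bench between vice and stand. Origin on its underside.
- spare_sleeve: Bystander: loose brass sleeve 48 mm dia, 50 mm tall, standing; not the one to measure. Origin on its underside.
- cup: Bystander: loose grey cup, 64 mm dia, 75 mm tall. Origin on its underside.
- marker: Bystander: loose black and grey marker pen, 130 mm long, lying. Origin on its underside near the middle.
- pipe: Bystander: loose copper pipe 18 mm dia, 220 mm long, lying. Origin on its underside at mid-length.
- jar: Bystander: loose white jar with blue lid, 66 mm dia, 70 mm tall. Origin on its underside.
- saw: Bystander: loose small hacksaw with red handle, 270 mm long, lying. Origin on its underside near the handle's front end.
Not all that is in view belongs to the job. Leave any red look-alike of the part that bears gauge_grip alone.

How it is judged:
By the outcome, as a careful person would: the job done as asked, in the order asked, and still so for the second after the job is handed in, with the robot touching nothing.
It also fails if it takes over 72 s, if anything falls off the work surface, if the arm or the gripper's body presses on something with over 40 N, if the wrist force passes 120 N, or if a joint passes its speed limit or range.

## Working session

There is one attempt and no reset: what is moved stays moved. The work goes in short steps, Python scripts to look and compute and a shell command to move; the robot and the scene stay as the last step left them, time stands still between calls to the robot, and variables do not carry over. Pictures are saved under pics/ and viewed, and the job is handed in when it is done.

```bash
mkdir -p pics
python3 - <<'E'
from cell import arm
import cv2,numpy as np
np.set_printoptions(precision=4,suppress=True)
print(arm.observe())
for n in("scene","top"):
    cv2.imwrite(f"pics/{n}0.png",arm.get_image(n)[:,:,::-1]); print(arm.get_calibration(n))
E
```

```text
{'clock': 0.0, 'joints': array([ 1.0514,  0.4352,  0.025 ,  1.5741, -0.0116,  1.134 , -0.0751]), 'dq': array([-0.0009,  0.0015,  0.0012,  0.0003, -0.0005,  0.    , -0.0013]), 'joint_efforts': array([ -0.0003, -66.7843,   0.9851, -31.4456,  -0.0605,   0.0429,
         0.0001]), 'position': array([ 0.2527, -0.5711,  0.2429]), 'ee_rot': array([-3.0722, -0.6495,  0.0008]), 'force': array([ 0.2926, -0.5798,  0.0335]), 'ft_torque': array([-0.0016, -0.0342,  0.0162]), 'width': 1.0007254283045002}
{'intrinsics': array([[514.6768,   0.    , 317.9922],
       [  0.    , 514.6768, 240.9072],
       [  0.    ,   0.    ,   1.    ]]), 'distortion': array([0.0014, 0.    , 0.    , 0.    , 0.    ]), 'extrinsics': array([[-0.2576,  0.662 , -0.7038,  1.3811],
       [ 0.9662,  0.1674, -0.1962,  0.219 ],
       [-0.012 , -0.7305, -0.6828,  0.8994],
       [ 0.    ,  0.    ,  0.    ,  1.    ]])}
{'intrinsics': array([[458.9323,   0.    , 322.9056],
       [  0.    , 458.9323, 238.3426],
       [  0.    ,   0.    ,   1.    ]]), 'distortion': array([-0.0839,  0.    ,  0.    ,  0.    ,  0.    ]), 'extrinsics': array([[-0.1062, -0.9678,  0.2281,  0.3672],
       [-0.9943,  0.1029, -0.0262, -0.002 ],
       [ 0.0019, -0.2296, -0.9733,  1.0659],
       [ 0.    ,  0.    ,  0.    ,  1.    ]])}
```

View pics/scene0.png

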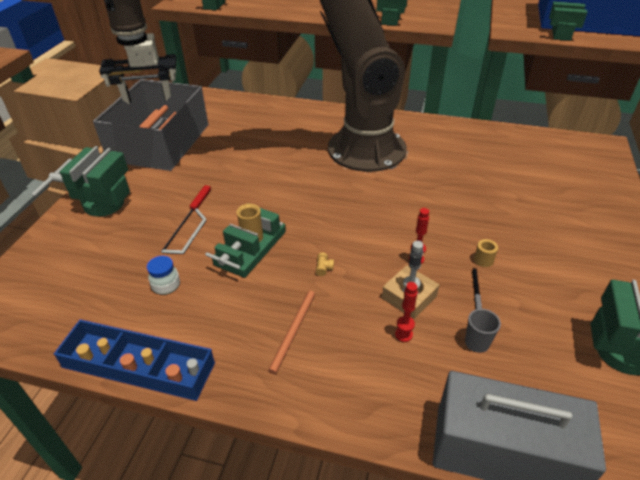

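View pics/top0.png

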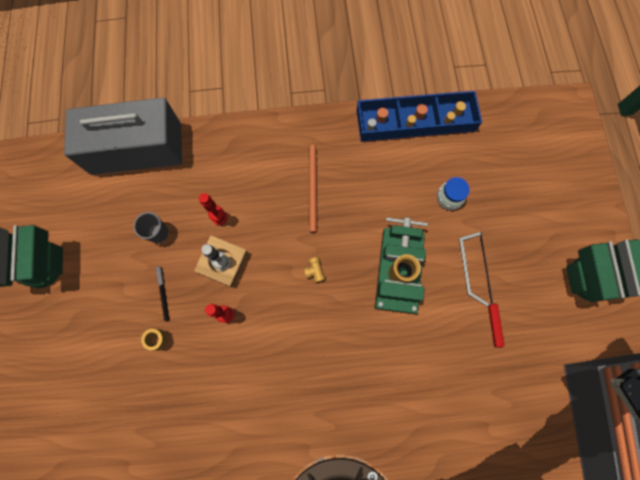

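The scene picture shows the candidates for the gauge. There is a grey/dark one in the wooden stand at scene (416,265) / top (213,256), and red look-alikes at scene (422,235) / top (220,313) and scene (408,312) / top (213,208). I choose the dark one in the stand. The sleeve is in the vice at top (406,268) / scene (249,218); the spare sleeve at top (152,339) is not the one. Next I check this in close crops.

```bash
cat > h.py <<'E'
import cv2,numpy as np
from cell import arm
np.set_printoptions(precision=4,suppress=True)
def ray(n,u,v):
    c=arm.get_calibration(n);E=c["extrinsics"]
    p=cv2.undistortPoints(np.array([[[u,v]]],float),c["intrinsics"],c["distortion"])[0,0]
    return E[:3,3],E[:3,:3]@np.array([p[0],p[1],1.])
def onz(n,u,v,z):
    o,d=ray(n,u,v);return o+d*(z-o[2])/d[2]
def proj(n,P):
    c=arm.get_calibration(n);T=np.linalg.inv(c["extrinsics"])
    return cv2.projectPoints(np.array(P,float).reshape(-1,1,3),cv2.Rodrigues(T[:3,:3])[0],T[:3,3],c["intrinsics"],c["distortion"])[0][:,0]
def tri(a,b):
    (o1,d1),(o2,d2)=ray("scene",*a),ray("top",*b)
    s=np.linalg.lstsq(np.c_[d1,-d2],o2-o1,rcond=None)[0]
    p,q=o1+d1*s[0],o2+d2*s[1];return (p+q)/2,np.linalg.norm(p-q)
def crop(n,img,x,y,w,h,k,name):
    cv2.imwrite(name,cv2.resize(img[y:y+h,x:x+w,::-1],None,fx=k,fy=k,interpolation=cv2.INTER_CUBIC))
E
python3 - <<'E'
import cv2,numpy as np
S=cv2.imread('pics/scene0.png');T=cv2.imread('pics/top0.png')
def c(I,x,y,w,h):return cv2.resize(I[y:y+h,x:x+w],(400,300),interpolation=cv2.INTER_CUBIC)
cv2.imwrite('pics/crop0.png',np.vstack([np.hstack([c(S,370,232,100,75),c(T,180,225,80,60)]),np.hstack([c(S,205,190,100,75),c(T,366,238,80,60)])]))
E
```

```text
(no output)
```

View pics/crop0.png

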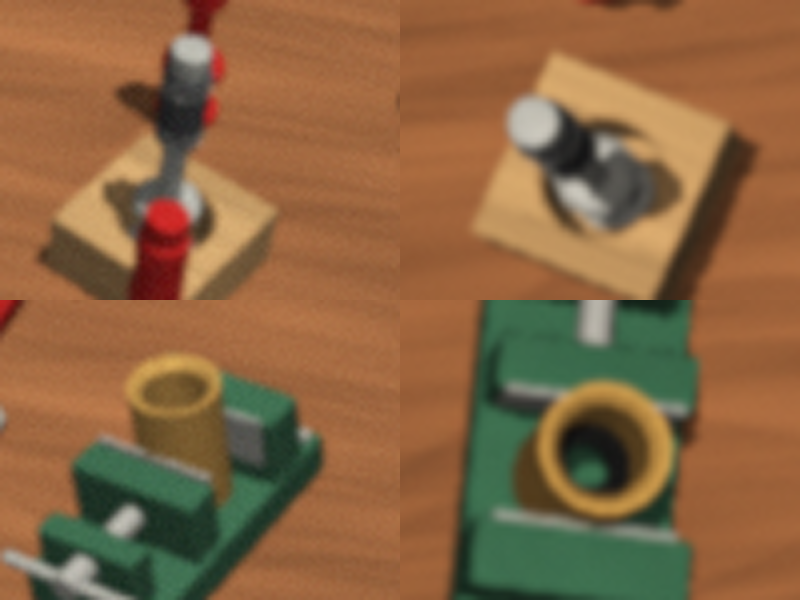

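The crop confirms it: a dark handle with a grey button, upright in the wooden stand with red look-alikes in front and behind, and the brass sleeve held in the vice jaws. Next I measure them.

Run:
```python
from h import *
S=cv2.imread('pics/scene0.png');T=cv2.imread('pics/top0.png')
def big(m):
    n,l,s,c=cv2.connectedComponentsWithStats(m.astype(np.uint8)); i=1+np.argmax(s[1:,4]); return l==i,s[i],c[i]
def sub(I,x,y,w,h,f):
    R=cv2.resize(I[y:y+h,x:x+w],None,fx=4,fy=4,interpolation=cv2.INTER_CUBIC)
    m,_,_=big(f(cv2.cvtColor(R,cv2.COLOR_BGR2HSV).astype(int),R.astype(int)))
    k=max(cv2.findContours(m.astype(np.uint8),0,cv2.CHAIN_APPROX_NONE)[0],key=cv2.contourArea)
    return k[:,0]/4.+[x-.375,y-.375]
# button top (bright low-sat)
f=lambda H,R:(H[...,2]>150)&(H[...,1]<60)
pt=sub(T,195,240,22,20,f);ps=sub(S,405,236,26,16,f)
for n,p in(("top",pt),("scene",ps)):
    e=cv2.fitEllipse(p.astype(np.float32));print(n,e, onz(n,*e[0],.166))
    if n=="top":a=e[0]
    else:b=e[0]
print("button",tri(b,a))
# sleeve rim
f=lambda H,R:(H[...,0]>15)&(H[...,0]<26)&(H[...,1]>120)&(H[...,2]>150)
pt=sub(T,388,250,38,36,f);ps=sub(S,230,200,40,25,f)
r=[]
for n,p in(("top",pt),("scene",ps)):
    hull=cv2.convexHull(p.astype(np.float32));e=cv2.fitEllipse(hull);print(n,e,onz(n,*e[0],.115));r.append(e[0])
print("mouth",tri(r[1],r[0]))
# stand top
f=lambda H,R:(H[...,0]>12)&(H[...,0]<24)&(H[...,1]<150)&(H[...,2]>150)
pt=sub(T,185,228,70,65,f)
rc=cv2.minAreaRect(pt.astype(np.float32));print("stand",rc,[onz("top",*q,.04) for q in cv2.boxPoints(rc)],onz("top",*rc[0],.04))
```

```text
top ((206.04371643066406, 248.925537109375), (9.105464935302734, 10.02043342590332), 30.155231475830078) [0.5812 0.2101 0.166 ]
scene ((417.6644287109375, 243.94851684570312), (6.432585716247559, 9.467897415161133), 104.21793365478516) [0.5835 0.2104 0.166 ]
button (array([0.5816, 0.2104, 0.1643]), np.float64(8.705738635977839e-05))
top ((406.6299133300781, 267.2543640136719), (25.97607421875, 26.819957733154297), 129.95736694335938) [ 0.5093 -0.1963  0.115 ]
scene ((247.91851806640625, 210.70135498046875), (15.639947891235352, 24.21255874633789), 82.2115249633789) [ 0.5115 -0.1958  0.115 ]
mouth (array([ 0.5096, -0.1967,  0.1133]), np.float64(0.00011299143943060822))
stand ((218.63389587402344, 259.7217712402344), (42.190948486328125, 41.18806457519531), 22.714414596557617) [array([0.5644, 0.2762, 0.04  ]), array([0.6496, 0.2354, 0.04  ]), array([0.6017, 0.1479, 0.04  ]), array([0.5182, 0.1898, 0.04  ])] [0.583  0.2122 0.04  ]
```

Run:
```python
from h import *
S=cv2.imread('pics/scene0.png');T=cv2.imread('pics/top0.png')
def c(I,x,y,w,h):return cv2.resize(I[y:y+h,x:x+w],(400,300),interpolation=cv2.INTER_CUBIC)
cv2.imwrite('pics/crop1.png',np.vstack([np.hstack([c(S,380,205,80,60),c(T,180,290,80,60)]),np.hstack([c(S,370,280,80,60),c(T,180,185,80,60)])]))
# hole: predicted projection check
for ctr in [(.5825,.2105),(.583,.2122)]:
    a=np.linspace(0,2*np.pi,40);P=np.c_[ctr[0]+.027*np.cos(a),ctr[1]+.027*np.sin(a),0*a+.04]
    I=cv2.resize(T[225:285,180:260],(800,600),interpolation=cv2.INTER_CUBIC)
    for p in proj("top",P): cv2.circle(I,tuple(int(round(v)) for v in ((p+.5-[180,225])*10)),2,(255,0,0),-1)
    cv2.imwrite(f'pics/hole{ctr[1]}.png',I)
```

```text
(no output)
```

View pics/crop1.png

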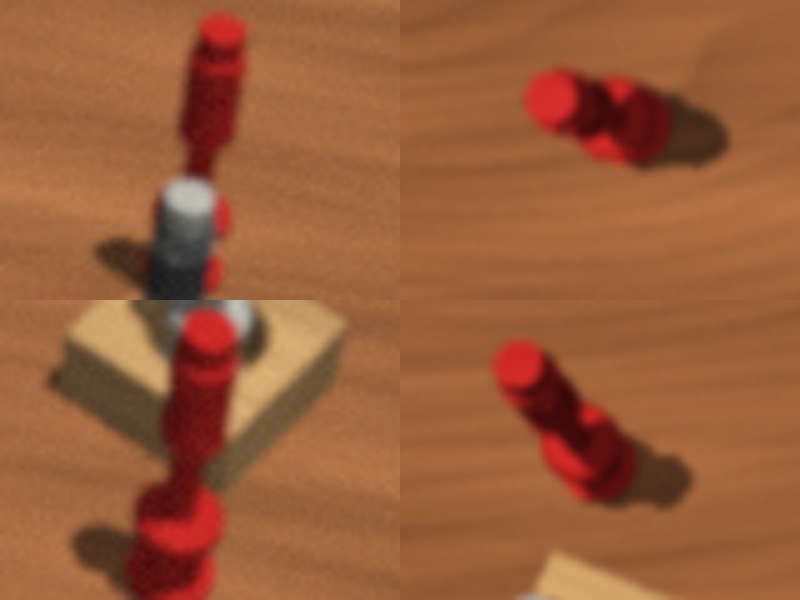

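View pics/hole0.2122.png

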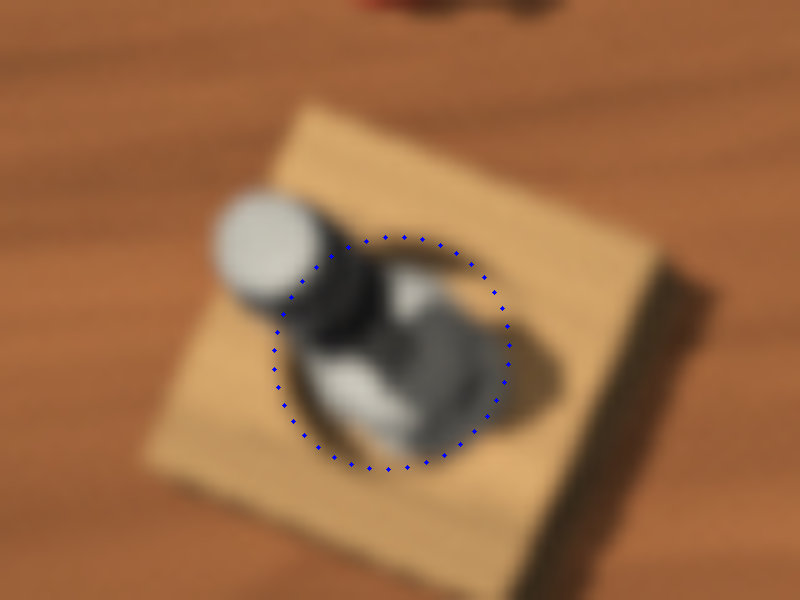

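Run:
```python
from h import *
cs=[(308,98),(665,245),(505,602),(148,462)]
W=[onz("top",180+x/10-.45,225+y/10-.45,.04) for x,y in cs];print(np.array(W),np.mean(W,0),[np.linalg.norm(W[i]-W[i-1]) for i in range(4)])
print("red back",tri((380+223/5-.4,205+32/5-.4),(180+152/5-.4,290+99/5-.4)))
print("red front",tri((370+210/5-.4,280+28/5-.4),(180+122/5-.4,185+65/5-.4)))
I=cv2.imread('pics/scene0.png')
a=np.linspace(0,2*np.pi,40)
for ctr in[(.583,.2105)]:
  I=cv2.resize(I[235:310,370:470],(800,600),interpolation=cv2.INTER_CUBIC)
  for p in proj("scene",np.c_[ctr[0]+.027*np.cos(a),ctr[1]+.027*np.sin(a),0*a+.04]): cv2.circle(I,tuple(int(round(v)) for v in ((p+.5-[370,235])*8)),2,(255,0,0),-1)
cv2.imwrite('pics/holeS.png',I)
```

```text
[[0.6446 0.2281 0.04  ]
 [0.6012 0.1479 0.04  ]
 [0.523  0.1897 0.04  ]
 [0.5633 0.269  0.04  ]] [0.583  0.2087 0.04  ] [np.float64(0.09104309895458526), np.float64(0.09116975032542864), np.float64(0.08865507654642343), np.float64(0.08901687394721794)]
red back (array([0.4605, 0.2112, 0.1554]), np.float64(0.0004349600075928844))
red front (array([0.6933, 0.2122, 0.1576]), np.float64(0.0017364567620627542))
```

View pics/holeS.png

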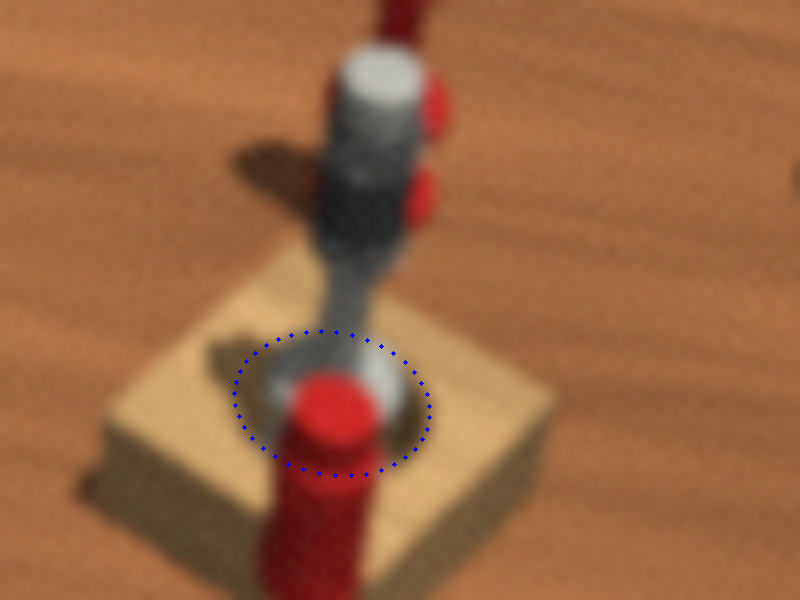

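```bash
for i in 1 2 3; do :; done; python3 -m crank '[[1,0.034,0.0815,0,-0.0166],[1,0.034,0.0815,0,-0.0166],[1,0.034,0.0815,0,-0.0166],[1,0.034,0.0815,0,-0.0166],[1,0.034,0.0815,0,-0.0166],[1,0.034,0.0815,0,-0.0166],[1,0.034,0.0815,0,-0.0166],[1,0.034,0.0815,0,-0.0166]]' 20
python3 -m crank '[[1,0.034,0.0815,0,-0.0166],[1,0.034,0.0815,0,-0.0166],[1,0.034,0.0815,0,-0.0166],[1,0.034,0.0815,0,-0.0166],[1,0.034,0.0815,0,-0.0166],[1,0.034,0.0815,0,-0.0166],[1,0.034,0.0815,0,-0.0166],[1,0.034,0.0815,0,-0.0166]]'
```

```text
clock: 0.77
position: [0.3619, -0.3089, 0.2436]
ee_rot: [-3.111, -0.433, 0.0]
force: [-0.1, -0.2, -0.1]
width: 0.998
clock: 1.43
position: [0.4707, -0.0483, 0.2436]
ee_rot: [3.134, 0.216, -0.0]
force: [1.0, -0.5, 0.7]
width: 1.001
```

```bash
python3 -m crank '[[1,0.0348,0.081,0,-0.0166],[1,0.0348,0.081,0,-0.0166],[1,0.0348,0.081,0,-0.0166],[1,0.0348,0.081,0,-0.0166],[1,0.0348,0.081,0,-0.0166],[1,0.0348,0.081,0,-0.0166],[1,0.0348,0.081,0,-0.0166],[1,0.0348,0.081,0,-0.0166]]'
python3 -m crank '[[1,0,0,-0.03,0],[1,0,0,-0.03,0],[1,0,0,-0.03,0],[1,0,0,-0.03,0],[1,0,0,0,0],[1,0,0,0,0],[1,0,0,0,0],[1,0,0,0,0]]'
python3 - <<'E'
from h import *
o=arm.observe();print(o)
for n in("scene","top"):
    cv2.imwrite(f"pics/{n}1.png",arm.get_image(n)[:,:,::-1])
S=cv2.imread('pics/scene1.png');T=cv2.imread('pics/top1.png')
def c(I,x,y,w,h):return cv2.resize(I[y:y+h,x:x+w],(400,300),interpolation=cv2.INTER_CUBIC)
cv2.imwrite('pics/crop2.png',np.hstack([c(S,340,170,140,105),c(T,150,190,140,105)]))
E
```

```text
clock: 2.1
position: [0.5822, 0.2107, 0.2433]
ee_rot: [3.141, -0.002, -0.001]
force: [-0.1, -0.5, 0.1]
width: 1.006
clock: 2.77
position: [0.5824, 0.209, 0.1966]
ee_rot: [-3.141, 0.002, -0.002]
force: [0.4, -0.5, -0.2]
width: 0.996
{'clock': 2.7667, 'joints': array([-0.2206,  0.4871, -0.3069,  1.629 ,  0.1641,  1.0495, -2.1477]), 'dq': array([-0.0031, -0.0016, -0.0026, -0.0037,  0.0021, -0.0004, -0.0005]), 'joint_efforts': array([  0.1233, -67.4895,  -4.1135, -29.5558,   0.0356,  -0.076 ,
         0.0029]), 'position': array([0.5824, 0.209 , 0.1966]), 'ee_rot': array([-3.1412,  0.0018, -0.0021]), 'force': array([ 0.3797, -0.4847, -0.1549]), 'ft_torque': array([-0.0191,  0.053 , -0.0151]), 'width': 0.9964091259426956}
```

View pics/crop2.png

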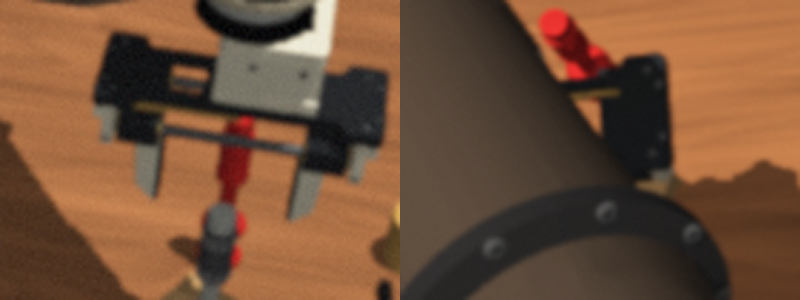

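The fingers straddle the gauge in scene (218,240 in the crop), and the red look-alike stands well behind it. Now I descend and grip.

```bash
python3 -m crank '[[1,0,0,-0.0286,0],[1,0,0,-0.0286,0],[1,0,0,-0.0286,0],[1,0,0,-0.0286,0],[1,0,0,-0.0286,0],[1,0,0,-0.0286,0],[1,0,0,0,0],[1,0,0,0,0]]'
python3 -m crank '[[0,0,0,0,0],[0,0,0,0,0],[0,0,0,0,0],[0,0,0,0,0],[0,0,0,0,0],[0,0,0,0,0],[0,0,0,0,0],[0,0,0,0,0]]' 20
```

```text
clock: 3.53
position: [0.5815, 0.2091, 0.1261]
ee_rot: [3.141, -0.001, -0.003]
force: [0.1, 0.9, -0.5]
width: 1.001
clock: 4.2
position: [0.582, 0.2093, 0.1272]
ee_rot: [3.142, -0.001, 0.0]
force: [0.2, -0.3, -0.0]
width: 0.465
```

```bash
python3 -m crank '[[0,0,0,0,0],[0,0,0,0,0],[0,0,0,0,0],[0,0,0,0,0],[0,0,0,0,0],[0,0,0,0,0],[0,0,0,0,0],[0,0,0,0,0]]'
python3 -m crank '[[0,0,0,0.002,0],[0,0,0,0.003,0],[0,0,0,0.005,0],[0,0,0,0.01,0],[0,0,0,0.01,0],[0,0,0,0.01,0],[0,0,0,0.01,0],[0,0,0,0,0]]' 25
```

```text
clock: 4.87
position: [0.5819, 0.2093, 0.127]
ee_rot: [3.142, -0.001, -0.0]
force: [0.8, 0.5, -0.8]
width: 0.277
clock: 5.53
position: [0.5825, 0.2096, 0.1483]
ee_rot: [-3.141, 0.001, -0.002]
force: [0.1, 1.5, -3.1]
width: 0.279
```

```bash
python3 -m crank '[[0,0,0,0.02,0],[0,0,0,0.045,0],[0,0,0,0.045,0],[0,0,0,0.045,0],[0,0,0,0.045,0],[0,0,0,0.045,0],[0,0,0,0.02,0],[0,0,0,0,0]]'
python3 -m crank '[[0,-0.005,-0.03,0,0],[0,-0.01,-0.055,0,0],[0,-0.013,-0.075,0,0],[0,-0.013,-0.075,0,0],[0,-0.013,-0.075,0,0],[0,-0.013,-0.075,0,0],[0,-0.013,-0.075,0,0],[0,-0.013,-0.075,0,0]]'
python3 -m crank '[[0,-0.013,-0.075,0,0],[0,-0.013,-0.075,0,0],[0,-0.013,-0.075,0,0],[0,-0.013,-0.075,0,0],[0,-0.013,-0.075,0,0],[0,-0.01,-0.055,0,0],[0,-0.007,-0.03,0,0],[0,0,0,0,0]]'
python3 - <<'E'
from h import *
print(arm.observe()["position"])
for n in("scene","top"):
    cv2.imwrite(f"pics/{n}2.png",arm.get_image(n)[:,:,::-1])
S=cv2.imread('pics/scene2.png');T=cv2.imread('pics/top2.png')
def c(I,x,y,w,h):return cv2.resize(I[y:y+h,x:x+w],(400,300),interpolation=cv2.INTER_CUBIC)
cv2.imwrite('pics/crop3.png',np.hstack([c(S,170,100,200,150),c(T,340,190,140,105)]))
E
```

```text
clock: 6.2
position: [0.5828, 0.2099, 0.2555]
ee_rot: [-3.14, 0.001, -0.006]
force: [0.7, 1.2, -4.0]
width: 0.276
clock: 6.87
position: [0.5431, -0.0072, 0.2516]
ee_rot: [3.141, -0.002, -0.004]
force: [1.2, 0.3, -3.6]
width: 0.282
clock: 7.53
position: [0.5098, -0.1927, 0.2518]
ee_rot: [3.14, -0.009, -0.004]
force: [-0.0, 0.4, -3.9]
width: 0.276
[ 0.5098 -0.1927  0.2518]
```

View pics/crop3.png

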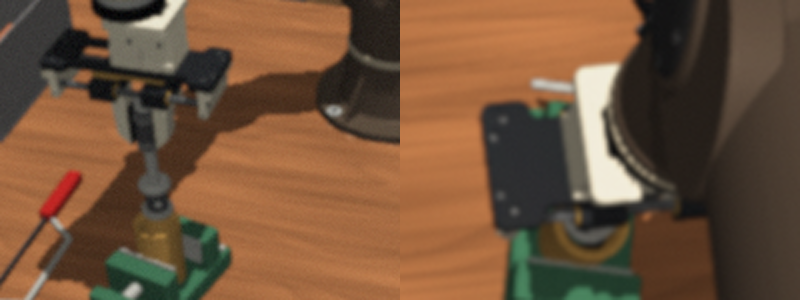

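```bash
python3 -m crank '[[0,0,-0.005,0,0],[0,0,-0.0045,0,0],[0,0,0,-0.02,0],[0,0,0,0,0],[0,0,0,0,0],[0,0,0,0,0],[0,0,0,0,0],[0,0,0,0,0]]'
python3 - <<'E'
from h import *
p=arm.observe()["position"];print(p)
for n in("scene","top"):
    cv2.imwrite(f"pics/{n}3.png",arm.get_image(n)[:,:,::-1])
def c(n,x,y,w,h):
    I=cv2.imread(f'pics/{n}3.png');k=400/w
    I=cv2.resize(I[y:y+h,x:x+w],(400,300),interpolation=cv2.INTER_CUBIC)
    a=np.linspace(0,2*np.pi,60)
    def circ(cx,cy,cz,r,col):
        for q in proj(n,np.c_[cx+r*np.cos(a),cy+r*np.sin(a),0*a+cz]):
            cv2.circle(I,tuple(int(round(v)) for v in ((q+.5-[x,y])*k)),1,col,-1)
    f=p[2]-.121
    circ(p[0],p[1],f+.009,.019,(255,0,0));circ(p[0],p[1],f+.048,.019,(255,0,0))
    circ(.510,-.1965,.115,.028,(0,0,255))
    return I
cv2.imwrite('pics/crop4.png',np.hstack([c("scene",210,160,80,60),c("top",376,230,80,60)]))
E
```

```text
clock: 8.3
position: [0.5121, -0.1924, 0.2452]
ee_rot: [3.142, -0.001, 0.0]
force: [-0.2, -0.2, -4.1]
width: 0.278
[ 0.5121 -0.1924  0.2452]
```

View pics/crop4.png

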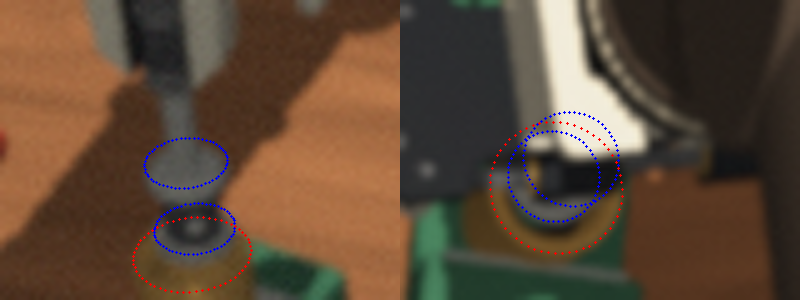

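Run:
```python
from h import *
L=[]
for i in range(6):
    arm.get_image("top");o=arm.observe();L.append(np.r_[o["clock"],o["position"],o["force"]]);
print(np.array(L))
```

```text
[[ 8.45    0.5121 -0.1925  0.2452 -0.0057 -0.267  -4.2297]
 [ 8.5     0.512  -0.1925  0.2452 -0.402   0.3267 -2.8511]
 [ 8.55    0.512  -0.1925  0.2452  0.1977 -0.0312 -3.7227]
 [ 8.6     0.512  -0.1926  0.2452 -0.0335  0.1536 -4.0999]
 [ 8.65    0.512  -0.1925  0.2452  0.7961  0.1545 -4.7489]
 [ 8.7     0.512  -0.1925  0.2451  0.6388  0.2514 -3.5357]]
```

```bash
python3 -m crank '[[0,-0.0025,-0.005,0,0],[0,-0.0025,-0.005,0,0],[0,0,0,0,0],[0,0,0,0,0],[0,0,0,0,0],[0,0,0,0,0],[0,0,0,0,0],[0,0,0,0,0]]'
```

```text
clock: 9.37
position: [0.51, -0.1964, 0.2451]
ee_rot: [3.142, -0.001, 0.0]
force: [-0.6, -0.4, -4.1]
width: 0.281
```

```bash
python3 -m crank '[[0,0,0,-0.006,0],[0,0,0,-0.006,0],[0,0,0,-0.006,0],[0,0,0,-0.006,0],[0,0,0,-0.005,0],[0,0,0,-0.004,0],[0,0,0,0,0],[0,0,0,0,0]]'
python3 - <<'E'
from h import *
for i in range(3):
    arm.get_image("top");o=arm.observe();print(np.r_[o["position"],o["force"],o["ft_torque"]])
E
```

```text
clock: 10.03
position: [0.5099, -0.1965, 0.2318]
ee_rot: [-3.142, 0.001, 0.0]
force: [0.2, 0.5, -2.8]
width: 0.28
[ 0.51   -0.1965  0.2319 -0.151  -0.226  -2.8785  0.0579 -0.0116  0.0045]
[ 0.51   -0.1965  0.232   0.4451 -1.1833 -3.3845  0.0064  0.0837  0.0121]
[ 0.5101 -0.1965  0.2321 -0.7851  0.4831 -4.6766  0.0282  0.0059  0.0254]
```

```bash
python3 -m crank '[[0,0,0,-0.004,0],[0,0,0,-0.004,0],[0,0,0,-0.004,0],[0,0,0,-0.004,0],[0,0,0,-0.002,0],[0,0,0,0,0],[0,0,0,0,0],[0,0,0,0,0]]'
python3 - <<'E'
from h import *
for i in range(3):
    arm.get_image("top");o=arm.observe();print(np.r_[o["position"],o["force"],o["ft_torque"]])
E
```

```text
clock: 10.85
position: [0.51, -0.1965, 0.2247]
ee_rot: [3.142, -0.001, 0.0]
force: [0.2, 0.3, -2.5]
width: 0.28
[ 0.51   -0.1965  0.2248  0.5277 -0.2675 -2.3007  0.0136 -0.0395  0.0567]
[ 0.51   -0.1965  0.2248  0.1836  0.5234 -2.9047  0.054   0.0812  0.0004]
[ 0.51   -0.1966  0.2248 -0.2568 -0.3189 -2.9207  0.0585  0.0153 -0.0703]
```

```bash
python3 -m crank '[[0,0,0,-0.005,0],[0,0,0,-0.008,0],[0,0,0,-0.008,0],[0,0,0,-0.008,0],[0,0,0,-0.008,0],[0,0,0,-0.008,0],[0,0,0,-0.005,0],[0,0,0,0,0]]'
python3 - <<'E'
from h import *
for i in range(3):
    arm.get_image("top");o=arm.observe();print(np.r_[o["position"],o["force"],o["ft_torque"]])
E
```

```text
clock: 11.67
position: [0.5097, -0.1964, 0.2041]
ee_rot: [-3.141, 0.001, 0.001]
force: [-0.8, 0.1, -4.0]
width: 0.28
[ 0.5098 -0.1964  0.2044  0.2658 -0.2457 -3.3082  0.0304 -0.0001 -0.0276]
[ 0.51   -0.1965  0.2047  0.0299 -0.1672 -3.2682  0.0215 -0.01   -0.0028]
[ 0.51   -0.1965  0.2048  0.9264 -0.2997 -3.6172 -0.0053  0.0462  0.0255]
```

```bash
python3 -m crank '[[0,0,0,-0.003,0],[0,0,0,-0.004,0],[0,0,0,-0.004,0],[0,0,0,-0.004,0],[0,0,0,-0.003,0],[0,0,0,0,0],[0,0,0,0,0],[0,0,0,0,0]]'
python3 - <<'E'
from h import *
for i in range(3):
    arm.get_image("top");o=arm.observe();print(np.r_[o["position"],o["force"],o["ft_torque"]])
E
```

```text
clock: 12.48
position: [0.51, -0.1965, 0.1975]
ee_rot: [3.142, -0.001, 0.0]
force: [-0.8, 0.5, -3.7]
width: 0.278
[ 0.51   -0.1965  0.1976 -0.7239 -0.3941 -4.2126  0.0126  0.0463 -0.0478]
[ 0.51   -0.1965  0.1976  0.3932  0.1681 -3.9529  0.042   0.0185 -0.0249]
[ 0.51   -0.1965  0.1976  0.027   0.931  -3.3571  0.0096  0.0333  0.0476]
```

Now foot 0.0766 (38 mm deep). I feel my way down in 3 mm steps.

```bash
python3 -m crank '[[0,0,0,-0.002,0],[0,0,0,-0.002,0],[0,0,0,-0.002,0],[0,0,0,-0.002,0],[0,0,0,-0.002,0],[0,0,0,0,0],[0,0,0,0,0],[0,0,0,0,0]]'
python3 - <<'E'
from h import *
for i in range(3):
    arm.get_image("top");o=arm.observe();print(np.r_[o["position"],o["force"],o["ft_torque"]])
E
```

```text
clock: 13.3
position: [0.51, -0.1965, 0.1935]
ee_rot: [3.142, -0.001, 0.0]
force: [-0.7, 0.7, -4.0]
width: 0.276
[ 0.51   -0.1965  0.1935 -0.7706 -0.4476 -3.303   0.0328  0.012   0.0131]
[ 0.51   -0.1965  0.1935  0.7935  0.3718 -3.2962  0.0443  0.0359 -0.0272]
[ 0.51   -0.1966  0.1935 -0.5267 -1.144  -3.7641 -0.0152  0.0032  0.0663]
```

```bash
python3 -m crank '[[0,0,0,-0.001,0],[0,0,0,-0.001,0],[0,0,0,-0.001,0],[0,0,0,-0.001,0],[0,0,0,-0.001,0],[0,0,0,-0.001,0],[0,0,0,0,0],[0,0,0,0,0]]'
python3 - <<'E'
from h import *
for i in range(3):
    arm.get_image("top");o=arm.observe();print(np.r_[o["position"],o["force"],o["ft_torque"]])
E
```

```text
clock: 14.12
position: [0.51, -0.1965, 0.1911]
ee_rot: [3.142, -0.001, -0.0]
force: [-0.3, 0.5, -3.2]
width: 0.278
[ 0.51   -0.1965  0.1911  1.0892  0.0571 -3.3108  0.0259  0.0267  0.0237]
[ 0.51   -0.1965  0.1911 -0.1975 -0.3042 -3.4066  0.0537  0.0244  0.0099]
[ 0.51   -0.1965  0.1911  0.6172 -0.5505 -3.7409  0.0173  0.0565  0.0139]
```

```bash
python3 -m crank '[[0,0,0,-0.0015,0],[0,0,0,-0.0015,0],[0,0,0,-0.0015,0],[0,0,0,-0.0015,0],[0,0,0,-0.0015,0],[0,0,0,0,0],[0,0,0,0,0],[0,0,0,0,0]]'
```

```text
clock: 14.93
position: [0.5104, -0.1965, 0.1888]
ee_rot: [3.141, -0.001, 0.002]
force: [-1.1, 0.9, 6.1]
width: 0.274
```

```bash
python3 -c "
from h import *
L=[]
for i in range(2):
    arm.get_image('top');o=arm.observe();print(np.r_[o['position'],o['force']])"
```

```text
[ 0.5104 -0.1966  0.1888 -1.5915  0.7438  5.5945]
[ 0.5104 -0.1965  0.1888 -1.1995  0.5938  6.0672]
```

Contact: the ring is pressing with about 9–10 N at a depth of 47 mm, with almost no sideways force. I ease up until the gauge just rests on it.

```bash
python3 -m crank '[[0,0,0,0.001,0],[0,0,0,0.001,0],[0,0,0,0.001,0],[0,0,0,0,0],[0,0,0,0,0],[0,0,0,0,0],[0,0,0,0,0],[0,0,0,0,0]]'
python3 -c "
from h import *
for i in range(4):
    arm.get_image('top');o=arm.observe();print(np.r_[o['position'],o['force']])"
```

```text
clock: 15.7
position: [0.5101, -0.1965, 0.1894]
ee_rot: [3.141, -0.001, 0.0]
force: [-0.1, 0.3, 3.4]
width: 0.28
[ 0.5101 -0.1965  0.1893 -0.487  -0.6376  3.0512]
[ 0.5101 -0.1965  0.1893  0.44    0.3193  3.7855]
[ 0.5101 -0.1965  0.1893 -0.2565  0.0618  2.6807]
[ 0.51   -0.1966  0.1893 -0.1213  0.1954  2.559 ]
```

```bash
python3 -m crank '[[0,0,0,0.001,0],[0,0,0,0.001,0],[0,0,0,0,0],[0,0,0,0,0],[0,0,0,0,0],[0,0,0,0,0],[0,0,0,0,0],[0,0,0,0,0]]'
python3 -c "
from h import *
for i in range(3):
    arm.get_image('top');o=arm.observe();print(np.r_[o['position'],o['force']])"
```

```text
clock: 16.57
position: [0.5099, -0.1965, 0.19]
ee_rot: [-3.142, 0.001, 0.0]
force: [0.7, -0.7, -0.7]
width: 0.278
[ 0.5099 -0.1965  0.19    1.479  -0.0027 -0.0668]
[ 0.5099 -0.1965  0.19    0.2385 -0.3397 -0.5742]
[ 0.5099 -0.1965  0.19    1.9522  0.4276 -0.4288]
```

```bash
python3 -m crank '[[0.6,0,0,0,0],[0.6,0,0,0,0],[0.6,0,0,0,0],[0.6,0,0,0,0],[0.6,0,0,0,0],[0.6,0,0,0,0],[0.6,0,0,0,0],[0.6,0,0,0,0]]'
python3 -m crank '[[0.6,0,0,0.01,0],[0.6,0,0,0.03,0],[0.6,0,0,0.04,0],[0.6,0,0,0.04,0],[0.6,0,0,0.04,0],[0.6,0,0,0.04,0],[0.6,0,0,0.015,0],[0.6,0,0,0,0]]'
python3 - <<'E'
from h import *
print(arm.observe()["position"])
for n in("scene","top"):
    cv2.imwrite(f"pics/{n}5.png",arm.get_image(n)[:,:,::-1])
S=cv2.imread('pics/scene5.png');T=cv2.imread('pics/top5.png')
def c(I,x,y,w,h):return cv2.resize(I[y:y+h,x:x+w],(400,300),interpolation=cv2.INTER_CUBIC)
cv2.imwrite('pics/crop5.png',np.hstack([c(S,200,110,120,90),c(T,340,190,140,105)]))
E
```

```text
clock: 17.38
position: [0.5099, -0.1965, 0.1901]
ee_rot: [3.142, -0.001, -0.0]
force: [1.0, -0.9, 0.3]
width: 0.602
clock: 18.05
position: [0.5108, -0.1967, 0.2777]
ee_rot: [3.141, -0.001, 0.005]
force: [0.1, 0.1, -0.3]
width: 0.599
[ 0.5108 -0.1967  0.2777]
```

View pics/crop5.png

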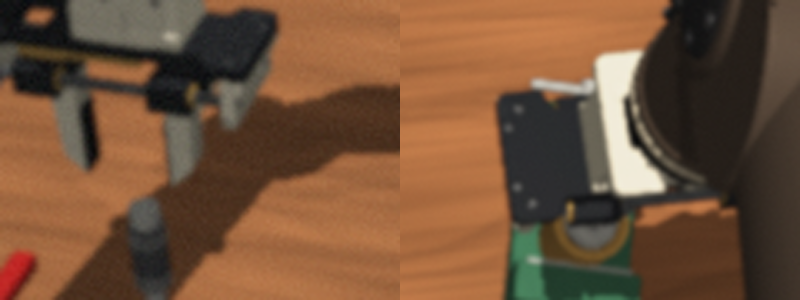

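The gauge stands free and upright in the sleeve, with its button at crop (146,215) below the open fingers. I shut the gripper and approach the button.

```bash
python3 -m crank '[[0,0,0,0,0],[0,0,0,0,0],[0,0,0,0,0],[0,0,0,0,0],[0,0,0,0,0],[0,0,0,0,0],[0,0,0,0,0],[0,0,0,0,0]]'
python3 -m crank '[[0,-0.002,0,0,0],[0,0,0,0,0],[0,0,0,0,0],[0,0,0,-0.01,0],[0,0,0,-0.02,0],[0,0,0,-0.02,0],[0,0,0,-0.01,0],[0,0,0,0,0]]'
```

```text
clock: 18.82
position: [0.51, -0.1965, 0.2761]
ee_rot: [3.142, -0.001, -0.0]
force: [0.6, 0.6, 0.7]
width: 0.068
clock: 19.48
position: [0.5083, -0.1963, 0.2505]
ee_rot: [-3.141, 0.001, 0.004]
force: [0.2, 0.2, -0.2]
width: 0.005
```

```bash
python3 -m crank '[[0,0.001,0,-0.002,0],[0,0,0,-0.002,0],[0,0,0,-0.002,0],[0,0,0,-0.002,0],[0,0,0,-0.002,0],[0,0,0,0,0],[0,0,0,0,0],[0,0,0,0,0]]'
```

```text
clock: 20.15
position: [0.5096, -0.1965, 0.2482]
ee_rot: [3.142, -0.001, 0.0]
force: [-0.3, -0.5, -0.1]
width: 0.004
```

```bash
python3 -m crank '[[0,0,0,-0.002,0],[0,0,0,-0.002,0],[0,0,0,-0.002,0],[0,0,0,0,0],[0,0,0,0,0],[0,0,0,0,0],[0,0,0,0,0],[0,0,0,0,0]]'
```

```text
clock: 20.82
position: [0.5098, -0.1966, 0.246]
ee_rot: [3.141, -0.001, 0.001]
force: [1.0, -0.5, 5.5]
width: 0.005
```

```bash
python3 -m crank '[[0,0,0,-0.0015,0],[0,0,0,-0.0015,0],[0,0,0,-0.0015,0],[0,0,0,-0.0015,0],[0,0,0,0,0],[0,0,0,0,0],[0,0,0,0,0],[0,0,0,0,0]]'
```

```text
clock: 21.48
position: [0.5101, -0.1966, 0.244]
ee_rot: [3.141, -0.001, 0.002]
force: [-1.1, -0.2, 8.1]
width: 0.004
```

```bash
python3 -m crank '[[0,0,0,-0.0015,0],[0,0,0,-0.0015,0],[0,0,0,-0.0015,0],[0,0,0,-0.0015,0],[0,0,0,0,0],[0,0,0,0,0],[0,0,0,0,0],[0,0,0,0,0]]'
```

```text
clock: 22.15
position: [0.5102, -0.1967, 0.2417]
ee_rot: [3.141, -0.001, 0.003]
force: [0.7, 0.1, 9.2]
width: 0.009
```

```bash
python3 -m crank '[[0,0,0,-0.0015,0],[0,0,0,-0.0015,0],[0,0,0,-0.0015,0],[0,0,0,-0.0015,0],[0,0,0,0,0],[0,0,0,0,0],[0,0,0,0,0],[0,0,0,0,0]]'
python3 -m crank '[[0,0,0,0,0],[0,0,0,0,0],[0,0,0,0,0],[0,0,0,0,0],[0,0,0,0,0],[0,0,0,0,0],[0,0,0,0,0],[0,0,0,0,0]]'
```

```text
clock: 22.82
position: [0.5102, -0.1967, 0.2395]
ee_rot: [3.141, -0.001, 0.003]
force: [-0.5, 0.4, 10.3]
width: 0.001
clock: 23.48
position: [0.5102, -0.1967, 0.2395]
ee_rot: [3.141, -0.001, 0.003]
force: [0.0, 0.2, 9.6]
width: 0.002
```

```bash
python3 -m crank '[[0,0,0,0.003,0],[0,0,0,0.003,0],[0,0,0,0.003,0],[0,0,0,0.003,0],[0,0,0,0.003,0],[0,0,0,0.003,0],[0,0,0,0.003,0],[0,0,0,0.005,0]]'
python3 -m crank '[[0,0,0,0.02,0],[0,0,0,0.025,0],[0,0,0,0.02,0],[0.6,0,0,0.005,0],[0.6,0,0,0,0],[0.6,0,0,0,0],[0.6,0,0,0,0],[0.6,0,0,0,0]]'
python3 -m crank '[[0.6,0,0,0,0],[0.6,0,0,0,0],[0.6,0,0,0,0],[0.6,0,0,0,0],[0.6,0,0,0,0],[0.6,0,0,0,0],[0.6,0,0,0,0],[0.6,0,0,0,0]]'
python3 - <<'E'
from h import *
print(arm.observe()["position"])
for n in("scene","top"):
    cv2.imwrite(f"pics/{n}6.png",arm.get_image(n)[:,:,::-1])
S=cv2.imread('pics/scene6.png');T=cv2.imread('pics/top6.png')
def c(I,x,y,w,h):return cv2.resize(I[y:y+h,x:x+w],(400,300),interpolation=cv2.INTER_CUBIC)
cv2.imwrite('pics/crop6.png',np.hstack([c(S,200,110,120,90),c(T,340,190,140,105)]))
E
```

```text
clock: 24.15
position: [0.5091, -0.1964, 0.2484]
ee_rot: [-3.141, 0.001, 0.002]
force: [-0.5, 0.6, -0.4]
width: 0.005
clock: 24.82
position: [0.5093, -0.1965, 0.2765]
ee_rot: [-3.141, 0.001, 0.001]
force: [0.2, 0.0, 0.9]
width: 0.319
clock: 25.48
position: [0.5096, -0.1965, 0.2769]
ee_rot: [3.142, -0.001, -0.0]
force: [-0.5, 0.6, 0.2]
width: 0.601
[ 0.5096 -0.1965  0.2769]
```

View pics/crop6.png

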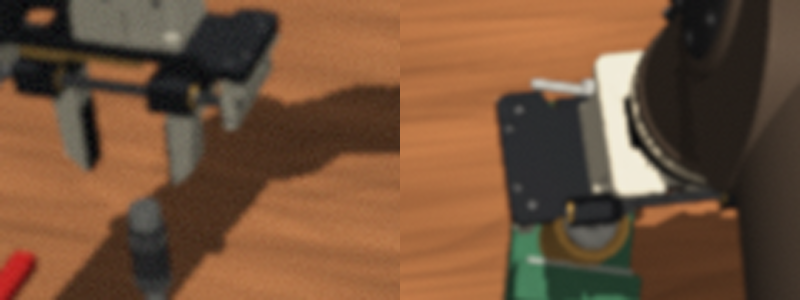

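The gauge still stands at the same place (crop 146,215). I regrip it at the same height.

```bash
python3 -m crank '[[0.6,0.001,0,-0.02,0],[0.6,0,0,-0.04,0],[0.6,0,0,-0.04,0],[0.6,0,0,-0.04,0],[0.6,0,0,-0.04,0],[0.6,0,0,-0.03,0],[0.6,0,0,-0.0075,0],[0.6,0,0,0,0]]'
python3 -m crank '[[0,0,0,0,0],[0,0,0,0,0],[0,0,0,0,0],[0,0,0,0,0],[0,0,0,0,0],[0,0,0,0,0],[0,0,0,0,0],[0,0,0,0,0]]' 25
python3 -m crank '[[0,0,0,0,0],[0,0,0,0,0],[0,0,0,0.001,0],[0,0,0,0.002,0],[0,0,0,0.003,0],[0,0,0,0.004,0],[0,0,0,0.005,0],[0,0,0,0.005,0]]' 25
```

```text
clock: 26.25
position: [0.5093, -0.1963, 0.1887]
ee_rot: [-3.141, 0.001, 0.003]
force: [-0.4, -0.6, 0.2]
width: 0.599
clock: 26.92
position: [0.5103, -0.1964, 0.1902]
ee_rot: [3.142, -0.0, 0.001]
force: [-0.7, 0.6, 2.6]
width: 0.279
clock: 27.58
position: [0.5098, -0.1964, 0.1977]
ee_rot: [-3.141, 0.001, 0.001]
force: [1.8, -0.2, -5.8]
width: 0.282
```

```bash
python3 -m crank '[[0,0,0,0.008,0],[0,0,0,0.01,0],[0,0,0,0.01,0],[0,0,0,0.01,0],[0,0,0,0.01,0],[0,0,0,0.01,0],[0,0,0,0.01,0],[0,0,0,0.01,0]]'
python3 -m crank '[[0,0,0,0.015,0],[0,0,0,0.02,0],[0,0,0,0.02,0],[0,0,0,0.02,0],[0,0,0,0.01,0],[0,0,0,0,0],[0,0,0,0,0],[0,0,0,0,0]]'
python3 - <<'E'
from h import *
print(arm.observe()["position"])
for n in("scene","top"):
    cv2.imwrite(f"pics/{n}7.png",arm.get_image(n)[:,:,::-1])
S=cv2.imread('pics/scene7.png');T=cv2.imread('pics/top7.png')
def c(I,x,y,w,h):return cv2.resize(I[y:y+h,x:x+w],(400,300),interpolation=cv2.INTER_CUBIC)
cv2.imwrite('pics/crop7.png',np.hstack([c(S,205,150,80,60),c(T,340,190,140,105)]))
E
```

```text
clock: 28.25
position: [0.5098, -0.1967, 0.2296]
ee_rot: [3.141, -0.001, -0.0]
force: [-0.7, -1.0, -4.2]
width: 0.28
clock: 28.92
position: [0.5097, -0.1965, 0.2627]
ee_rot: [-3.141, 0.001, 0.001]
force: [-0.3, -0.6, -3.9]
width: 0.276
[ 0.5097 -0.1965  0.2627]
```

View pics/crop7.png

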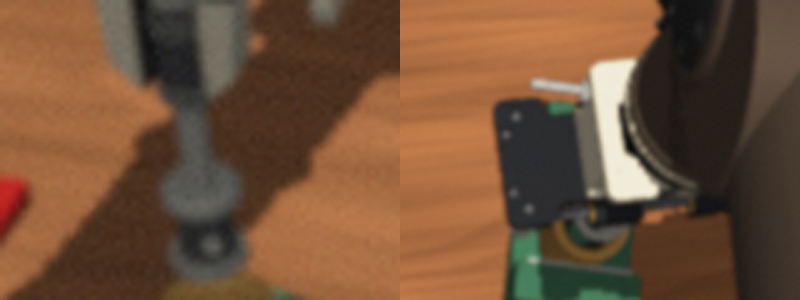

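The gauge is clear of the sleeve. The plunger end is visible at crop (210,243) between collar and foot. I carry it back.

```bash
python3 -m crank '[[0,0.005,0.03,0,0],[0,0.01,0.055,0,0],[0,0.0135,0.0765,0,0],[0,0.0135,0.0765,0,0],[0,0.0135,0.0765,0,0],[0,0.0135,0.0765,0,0],[0,0.0135,0.0765,0,0],[0,0.0135,0.0765,0,0]]'
python3 -m crank '[[0,0.0135,0.0765,0,0],[0,0.0135,0.0765,0,0],[0,0.0135,0.0765,0,0],[0,0.0135,0.0765,0,0],[0,0.0135,0.0765,0,0],[0,0.01,0.055,0,0],[0,0.007,0.03,0,0],[0,0,0,0,0]]'
python3 -m crank '[[0,0,0,0,0],[0,0,0,0,0],[0,0,0,0,0],[0,0,0,0,0],[0,0,0,0,0],[0,0,0,0,0],[0,0,0,0,0],[0,0,0,0,0]]'
python3 - <<'E'
from h import *
print(arm.observe()["position"])
for n in("scene","top"):
    cv2.imwrite(f"pics/{n}8.png",arm.get_image(n)[:,:,::-1])
S=cv2.imread('pics/scene8.png')
def c(I,x,y,w,h):return cv2.resize(I[y:y+h,x:x+w],(400,300),interpolation=cv2.INTER_CUBIC)
cv2.imwrite('pics/crop8.png',np.hstack([c(S,360,180,160,120),c(S,385,190,80,60)]))
E
```

```text
clock: 29.68
position: [0.5481, 0.0235, 0.263]
ee_rot: [-3.141, 0.0, 0.001]
force: [1.2, 0.1, -4.2]
width: 0.281
clock: 30.35
position: [0.5814, 0.2124, 0.2626]
ee_rot: [-3.14, -0.007, 0.001]
force: [0.2, 1.4, -3.2]
width: 0.279
clock: 31.02
position: [0.5822, 0.2079, 0.2632]
ee_rot: [3.142, -0.001, 0.0]
force: [-1.0, 0.7, -4.2]
width: 0.28
[0.5822 0.2079 0.2632]
```

View pics/crop8.png

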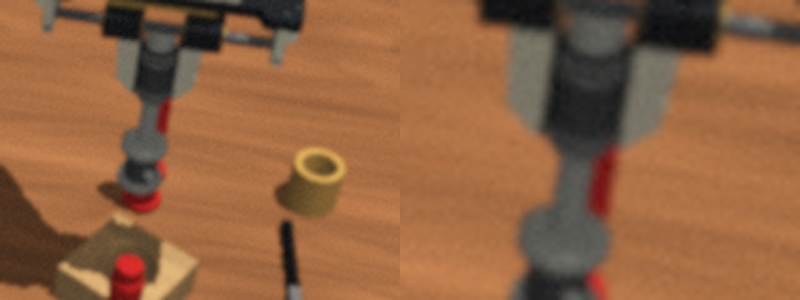

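The gauge hangs upright above the stand (stand hole at crop (128,262)). Now I lower it.

```bash
python3 -m crank '[[0,0,0.0045,-0.02,0],[0,0,0,-0.045,0],[0,0,0,-0.045,0],[0,0,0,-0.045,0],[0,0,0,-0.045,0],[0,0,0,-0.04,0],[0,0,0,-0.02,0],[0,0,0,0,0]]'
python3 -m crank '[[0,0,0,-0.015,0],[0,0,0,-0.012,0],[0,0,0,-0.008,0],[0,0,0,-0.006,0],[0,0,0,-0.004,0],[0,0,0,0,0],[0,0,0,0,0],[0,0,0,0,0]]'
```

```text
clock: 31.78
position: [0.5809, 0.2094, 0.1567]
ee_rot: [3.14, -0.0, -0.006]
force: [-0.9, -0.4, -3.7]
width: 0.278
clock: 32.45
position: [0.5823, 0.21, 0.1414]
ee_rot: [-3.141, 0.001, -0.001]
force: [0.2, 0.2, -3.9]
width: 0.279
```

```bash
python3 -m crank '[[0,0,0,-0.006,0],[0,0,0,-0.006,0],[0,0,0,-0.006,0],[0,0,0,-0.005,0],[0,0,0,-0.004,0],[0,0,0,-0.003,0],[0,0,0,0,0],[0,0,0,0,0]]'
```

```text
clock: 33.12
position: [0.5821, 0.2099, 0.129]
ee_rot: [3.142, -0.001, -0.0]
force: [-0.5, -0.0, -3.3]
width: 0.281
```

```bash
python3 -m crank '[[0,0,0,-0.001,0],[0,0,0,-0.001,0],[0,0,0,-0.001,0],[0,0,0,0,0],[0,0,0,0,0],[0,0,0,0,0],[0,0,0,0,0],[0,0,0,0,0]]'
```

```text
clock: 33.78
position: [0.5822, 0.2099, 0.1279]
ee_rot: [3.142, -0.001, 0.0]
force: [-0.5, 0.2, -3.7]
width: 0.276
```

```bash
python3 -m crank '[[0,0,0,-0.001,0],[0,0,0,-0.001,0],[0,0,0,0,0],[0,0,0,0,0],[0,0,0,0,0],[0,0,0,0,0],[0,0,0,0,0],[0,0,0,0,0]]'
```

```text
clock: 34.45
position: [0.5824, 0.21, 0.1276]
ee_rot: [-3.141, 0.001, -0.001]
force: [-1.9, 0.7, 6.0]
width: 0.277
```

```bash
python3 -m crank '[[0,0,0,-0.001,0],[0,0,0,0,0],[0,0,0,0,0],[0,0,0,0,0],[0,0,0,0,0],[0,0,0,0,0],[0,0,0,0,0],[0,0,0,0,0]]'
```

```text
clock: 35.12
position: [0.5825, 0.2101, 0.1275]
ee_rot: [-3.141, 0.001, -0.002]
force: [-2.5, -0.5, 8.8]
width: 0.279
```

The foot is on the floor of the hole. I ease the pressure, release and retreat.

```bash
python3 -m crank '[[0,0,0,0.001,0],[0,0,0,0.001,0],[0,0,0,0,0],[0,0,0,0,0],[0.6,0,0,0,0],[0.6,0,0,0,0],[0.6,0,0,0,0],[0.6,0,0,0,0]]'
python3 -m crank '[[0.7,0,0,0,0],[0.7,0,0,0,0],[0.7,0,0,0,0],[0.7,0,0,0,0],[0.7,0,0,0,0],[0.7,0,0,0,0],[0.7,0,0,0,0],[0.7,0,0,0,0]]'
python3 -m crank '[[0.7,0,0,0.02,0],[0.7,0,0,0.04,0],[0.7,0,0,0.05,0],[0.7,0,0,0.06,0],[0.7,0,0,0.06,0],[0.7,0,0,0.06,0],[0.7,0,0,0.04,0],[0.7,0,0,0,0]]'
python3 -m crank '[[0.7,-0.03,-0.05,0,0],[0.7,-0.03,-0.08,0,0],[0.7,-0.03,-0.08,0,0],[0.7,-0.03,-0.08,0,0],[0.7,-0.03,-0.08,0,0],[0.7,-0.03,-0.08,0,0],[0.7,-0.03,-0.05,0,0],[0.7,0,0,0,0]]'
python3 - <<'E'
from h import *
for n in("scene","top"):
    cv2.imwrite(f"pics/{n}9.png",arm.get_image(n)[:,:,::-1])
S=cv2.imread('pics/scene9.png');T=cv2.imread('pics/top9.png')
def c(I,x,y,w,h):return cv2.resize(I[y:y+h,x:x+w],(400,300),interpolation=cv2.INTER_CUBIC)
cv2.imwrite('pics/crop9.png',np.vstack([np.hstack([c(S,0,0,640,480),c(T,0,0,640,480)]),np.hstack([c(S,370,232,100,75),c(T,180,225,80,60)])]))
E
```

```text
clock: 35.78
position: [0.5821, 0.2098, 0.1273]
ee_rot: [3.141, -0.001, -0.0]
force: [-0.0, -0.5, -0.1]
width: 0.523
clock: 36.45
position: [0.5822, 0.2099, 0.1275]
ee_rot: [3.142, -0.001, 0.0]
force: [1.2, -0.4, -0.1]
width: 0.7
clock: 37.12
position: [0.5837, 0.2109, 0.2643]
ee_rot: [-3.139, 0.001, -0.01]
force: [1.3, 0.4, -0.4]
width: 0.703
clock: 37.78
position: [0.4958, 0.0045, 0.2593]
ee_rot: [3.139, -0.011, -0.003]
force: [-0.0, -0.1, -0.8]
width: 0.7
```

View pics/crop9.png

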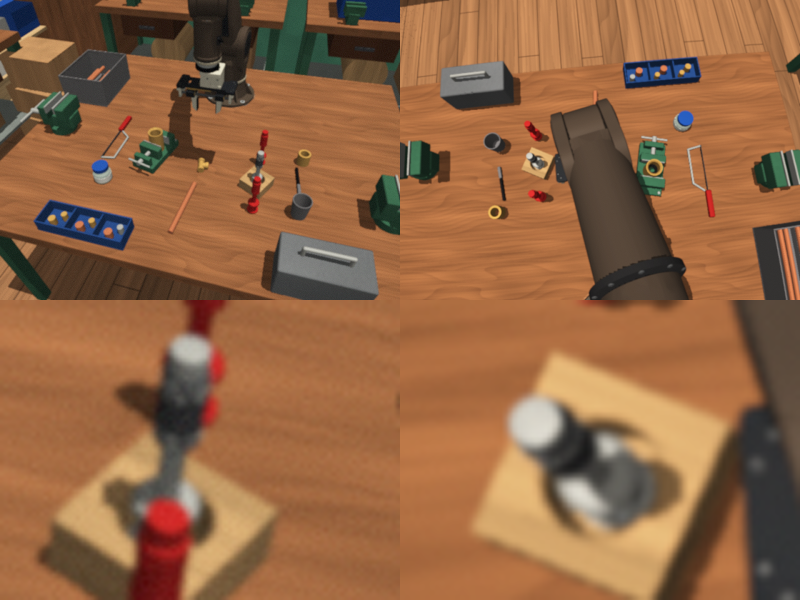

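The gauge stands upright in the stand, button at crop (190,348), and the bystanders look unmoved. One check before handing in: I compare the plungers in the carried pictures before and after.

Run:
```python
from h import *
o=[]
for n,p in((3,(.5121,-.1925,.2452)),(7,(.5097,-.1965,.2632)),(8,(.5822,.2079,.2632))):
    I=cv2.imread(f'pics/scene{n}.png');c=proj("scene",[p[0],p[1],p[2]-.1])[0]
    M=np.array([[14,0,-14*c[0]+130],[0,14,-14*c[1]+200]]);J=cv2.warpAffine(I,M,(260,400),flags=cv2.INTER_CUBIC)
    o.append(cv2.convertScaleAbs(J,alpha=1.6,beta=10))
cv2.imwrite('pics/cmp.png',np.hstack(o))
S0=cv2.imread('pics/scene0.png').astype(int);S9=cv2.imread('pics/scene9.png').astype(int)
d=np.abs(S0-S9).max(2);d=cv2.blur(d.astype(np.float32),(3,3))
m=(d>30).astype(np.uint8);n,l,s,c=cv2.connectedComponentsWithStats(m);print(s[1:][s[1:,4]>15])
```

```text
[[   98     0    78    94  3259]
 [  184     0   178   263 10582]
 [  371     0     7     9    47]
 [  376    10     7    10    42]
 [  356    19    26    41   319]
 [  381    24     6     7    36]
 [  330    31     7     5    21]
 [  388    42    10     8    63]
 [  383    52    10     4    31]
 [  374    57    19    22   251]
 [  396    78     7    28    58]
 [  163    82     7    17    79]
 [  123    95     5     8    31]
 [  176   104    10    10    19]
 [  163   115    12    13    22]
 [  359   129    22     7   116]
 [  354   147    15     5    41]
 [  330   148    11     8    38]
 [  365   152     9    13    66]
 [  345   155    13     8    74]
 [  175   160     6     7    27]
 [  344   163    11    18   139]
 [  127   164    19     8    96]
 [  266   234     8     8    46]]
```

View pics/cmp.png

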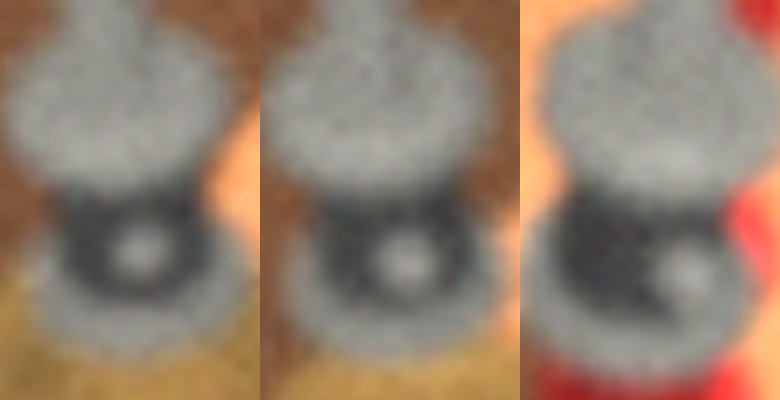

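```bash
python3 -c "
from cell import arm
print(arm.observe()['clock']);print(arm.sign_off())"
```

```text
37.8833
the job is handed in; nothing more can be done
None
```

I measured the bore with the gauge, stood it upright in its stand again and handed the job in at 37.9 s.

- **Finding the ring:** I lowered the gauge into the sleeve and felt the ring about 45 mm below the mouth, with about 10 N on it at most. I eased off to roughly zero load before letting go.
- **Pressing the button:** I pressed with the shut fingertips to about 10 N, which I estimate as 4 mm of travel, held for over half a second and let it come up.
- **Return:** I regripped at the same height and lifted the gauge straight out with only about 2 N of drag. I set it on the stand floor with about 13 N, then eased off and released.

**Last checks:** The pictures show the gauge upright in the stand with its button up. The bystanders and red look-alikes are unmoved, apart from image changes near the arm that I put down to its shadow, and the gripper is well clear. In the before-and-after crops the plunger end looks slightly bigger and further out. That fits plungers locked out at the bore's width, but the pictures are too coarse to measure their span, so it rests mainly on the button force and the drag.

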